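Snap the lid onto the open shaker jar and hold it pressed home

ROBOT

A 6-joint arm with a two-finger parallel gripper is mounted at the origin on a cart in front of the work surface, level with it; the furniture and walls round the work are solid. World frame = base frame: x ahead of the robot, y to its left, z up, the work surface at z = 0. Lengths are in m, angles in rad, forces in N, time in s.
With the tool pointing down it reaches from about 0.35 to 0.925 m from the base axis. Payload 6.4 kg.
Tool frame: the origin (TCP) lies between the finger pads; the fingertips stand 14 mm ahead of it and the grasp point (between the pads) lies 5 mm behind it; z points along the fingers, y is the line along which they close (so a half turn about z gives the same grasp; the last joint's range is limited). The gripper opens to 85 mm and grips with 20 to 120 N. Pads are 22 mm wide; open, the fingers measure 114 mm over their backs; the gripper's body (76 mm by 85 mm) begins 54 mm behind the grasp point. The pads swing forward as they close: fully open they stand 13 mm farther back than shut.
Start: joints at [1.05, 0.245, 1.558, -0, 1.339, -0.174], TCP at [0.221, 0.611, 0.245] pointing down, gripper open.
Joint ranges: [-3.13, 3.13], [-1.02, 2.26], [0.13, 2.54], [-0.95, 4.09], [0.21, 2.88], [-2.74, 2.74]. Speed limits (rad/s): [2.57, 2.57, 3.14, 3.14, 3.14, 3.14].

INTERFACE

Orientations are given as a rotation vector (axis times angle).
In Python, from station import sensors, imaging, order gives the robot as it stands.
- The arm moves only by the shell command python3 -m pendant 'ROWS' [FORCE]. ROWS is JSON, one flat list of numbers, 7 for each row, row after row: the shift along the tool's x, y, z in mm, then the turn, a rotation vector about the tool's x, y, z in rad, then the finger opening in mm, from 0 to 85.4. A call has 1 to 12 rows; each row is the pose to reach, as a shift and turn from the pose commanded when the call began, along the tool's axes at that moment; what a row does not reach only later rows make up. A row lasts 1/8 s, in which the tool goes at most 62.5 mm and 10.7 degrees, less where a joint would pass 70% of its speed; a pose out of reach is approached as far as the arm can. A call with a gripper value outside its range is refused whole. The fingers move at their own pace and stop on an object; FORCE is the grip in N (left out, the last holds). Time passes only in rows, so rows that repeat a pose let the fingers close. It gives the time, the measured TCP pose, the force, the opening and the grip force at its end, in the units of the state.
- sensors.read_state(): the state, without advancing time (a new reading comes with each control period).
- imaging.get_image(name): name is "side" or "top" or "wrist"; returns (picture, depth): 384x512x3 uint8, red, green, blue; 384x512 float32, m along the optical axis (not along the pixel's ray), 0 where there is no reading.
- imaging.get_calibration(name): a dict with "fx", "fy", "cx", "cy" (pixels), "rvec" (rotation vector, rad) and "tvec" (3), from world to camera coordinates, as OpenCV has them. Camera axes: x right, y down, z forward; pixel columns grow to the right and rows downward; lengths in m; the calibration is good to about 2 mm. A picture is of the moment at which its call begins: read the wrist's pose just before it. get_calibration takes no time and is no camera call; for the wrist camera it gives the pose at the moment of the call.
- order.finish_job(): hands the job in; it is judged then, once.
The state is a dict: "clock": time; "joint_pos": joint angles; "dq": joint speeds; "joint_efforts": joint torques, N m; "tool_pos": TCP position; "orientation": TCP orientation; "ft_force": force on the tool from outside, world axes, zero at the start; "torque": the same for the moment, N m; "grip_width": finger opening in m; "grip_force": force on a finger pad.
Only numpy, scipy, OpenCV 4.12 (cv2) and the standard library are available. Lean on these libraries where they do the work, as an engineer would, in place of code of your own. Each camera call takes 0.05 s, during which the arm holds its last target. There are 200 camera calls.

TASK

One of the two white shaker jars is still open: pick up its loose snap lid by the knob, let it down over the jar's neck until you feel it resting on the catches and pause there for half a second, then press straight down through the click and keep pressing until the lid is right home with the rubber seal squeezed. Finish still gripping the knob and pressing the lid down firmly, with the jar upright on the worktop where it was; leave the jar that is already closed and the mug, lemon and salt shaker alone.

Things in the scene. Friction and masses are not known exactly. Their poses are not given: they have to be found in the camera images.
- jar_top (a point): Open jar (loose, about 0.4 kg, upright): white pot 64 mm in diameter to a shoulder 76 mm above the worktop, then a grey neck 37 mm in diameter, 98 mm high in all, top edge chamfered. This point is the centre of the neck's flat top, z up along the jar's axis. A black rubber seal disc 28 mm across stands 5 mm above it.
- jar_catches (a point): Point on the open jar's axis level with the middles of its four rounded sprung catches, 89 mm above the worktop, 9 mm below the neck's top; they stick out 4 mm from the neck. The lid's rim meets them about 5 mm above this point; a push of 6 to 9 N (friction varies) takes it over them; the force drops (click) as the rim passes this point to 4 mm below.
- jar_home (a point): Point on the open jar's axis, 78.5 mm above the worktop, where the lid's lower rim is when it is right home: seal fully squeezed, lid stopped. The lid first meets the seal with its rim about 4 mm above this point; let go after the click, it stays 2 to 3 mm above it.
- jar_seal (a joint): How far the rubber seal on the open jar's neck is squeezed down, in m: 0 free, 0.004 fully. Springy, 3500 N/m. Lid clicked on but not pressed: 0.0013 to 0.0018; held home counts above 0.0025, sure with a steady push of 10 N or more on the lid.
- lid_mid (a point): Loose white plastic lid (0.045 kg), rim down on the worktop: skirt 54 mm in diameter, 24.5 mm high, hollow below (20.5 mm deep; lip at the rim 40 mm inside diameter), and on it a round knob 26 mm in diameter, 25.5 mm high, to grip; 50 mm in all. This point is on its axis, half-way up (25 mm above the rim, the foot of the knob), z up.
- closed_jar: The second jar, the same as the first but with its lid already on: 64 mm in diameter, 129.5 mm high, origin at the centre of its underside. Bystander, to be left alone.
- mug: White dotted mug with a handle, 82 x 114 x 91 mm, origin at the centre of its underside. Bystander.
- lemon: Lemon, 78 x 55 x 56 mm, lying on the worktop, origin at its underside. Bystander.
- salt_shaker: Small glass salt shaker, 44 mm in diameter, 90 mm high, origin at the centre of its underside. Bystander.
Not all that is in view belongs to the job. Leave any green look-alike of the part that bears jar_top alone. There is more than one size of the part that bears lid_mid; the job needs the largest.

How it is judged:
By the outcome, as a careful person would: the job done as asked, in the order asked, and still so for the second after the job is handed in, while the arm keeps its last pose, push and grip.
It also fails if it takes over 48 s, if anything falls off the work surface, if the arm or the gripper's body presses on something with over 40 N, if the wrist force passes 120 N, or if a joint passes its speed limit or range.

## Working session

There is one attempt and no reset: what is moved stays moved. The work goes in short steps, Python scripts to look and compute and a shell command to move; the robot and the scene stay as the last step left them, time stands still between calls to the robot, and variables do not carry over. Pictures are saved under pics/ and viewed, at most 10 in all, crops included, and the job is handed in when it is done.

```bash
mkdir -p pics; python3 - <<'E'
from station import sensors, imaging
import cv2, numpy as np
s=sensors.read_state(); print({k:np.round(v,3).tolist() for k,v in s.items()})
for n in ("side","top"):
    p,d=imaging.get_image(n); cv2.imwrite(f"pics/{n}0.png",p[...,::-1]); np.savez(f"{n}0.npz",p=p,d=d)
    c=imaging.get_calibration(n); R=cv2.Rodrigues(np.array(c["rvec"],float))[0]
    print(n,c,"cam at",(-R.T@np.array(c["tvec"])).round(3), (d>0).mean())
E
```

```text
{'clock': 0.0, 'joint_pos': [1.05, 0.246, 1.559, -0.0, 1.339, -0.174], 'dq': [0.0, 0.001, -0.0, 0.002, 0.001, 0.0], 'joint_efforts': [-0.002, -42.95, -32.614, -0.0, 0.005, -0.0], 'tool_pos': [0.221, 0.611, 0.244], 'orientation': [-0.542, -3.094, 0.003], 'ft_force': [-0.507, -0.253, 0.293], 'torque': [0.047, -0.006, 0.008], 'grip_force': 0.0, 'grip_width': 0.085}
side {'fx': 462.2824128868412, 'fy': 462.2824128868412, 'cx': 251.01290450766558, 'cy': 196.52877571255257, 'rvec': array([ 2.53871066, -0.27007346,  0.08435413]), 'tvec': array([-0.5840842 ,  0.03043016,  1.14467682])} cam at [ 0.44  -0.721  0.969] 0.9960225423177084
top {'fx': 434.46319762585955, 'fy': 434.46319762585955, 'cx': 256.36042629852676, 'cy': 189.75151689039023, 'rvec': array([ 2.12108468, -2.16665336,  0.15847424]), 'tvec': array([-0.13876226,  0.57703636,  1.23387071])} cam at [ 0.385 -0.15   1.305] 0.9957377115885416
```

View pics/top0.png

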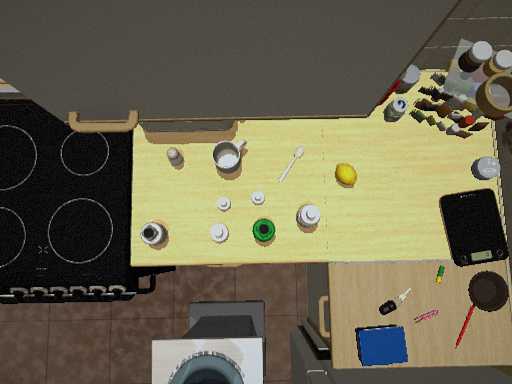

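View pics/side0.png

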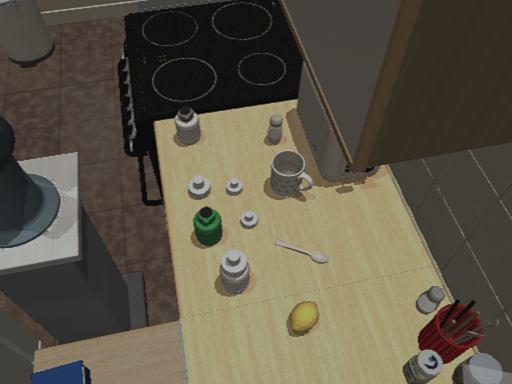

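The top view shows the open white jar with its dark seal at about (153,233). The largest lid is at (219,233), with smaller lids at (223,203) and (258,198). The green look-alike is at (264,230) and the closed jar at (308,215). The side view agrees: jar (187,125), lid (199,187).

```bash
cat > h.py <<'E'
import numpy as np, cv2
from station import sensors, imaging
def Rt(c): return cv2.Rodrigues(np.array(c["rvec"],float))[0], np.array(c["tvec"],float)
def cloud(d,c):
    R,t=Rt(c); v,u=np.mgrid[:d.shape[0],:d.shape[1]]
    P=np.stack([(u-c["cx"])/c["fx"]*d,(v-c["cy"])/c["fy"]*d,d],-1)
    return (P-t)@R
def ray(u,v,z,c):
    R,t=Rt(c); o=-R.T@t; r=R.T@np.array([(u-c["cx"])/c["fx"],(v-c["cy"])/c["fy"],1.])
    return (o+r*(z-o[2])/r[2])
def circ(xy):
    A=np.c_[2*xy,np.ones(len(xy))]; s=np.linalg.lstsq(A,(xy**2).sum(1),rcond=None)[0]
    return s[:2],np.sqrt(s[2]+s[:2]@s[:2])
E
python3 - <<'E'
from h import *
pts={"top":{"jar":(153,233),"lid":(219,233),"l2":(223,203),"l3":(258,198),"closed":(308,215),"green":(264,230)},"side":{"jar":(187,125),"lid":(199,187)}}
for n in pts:
    f=np.load(n+"0.npz"); c=imaging.get_calibration(n); W=cloud(f["d"],c)
    for k,(u,v) in pts[n].items():
        w=W[v-28:v+28,u-20:u+20].reshape(-1,3); 
        w=w[(abs(w[:,2])<.2)]
        table=np.median(w[w[:,2]<.01][:,2])
        q=w[w[:,2]>.012]; zm=np.percentile(q[:,2],98)
        out=[]
        for lo,hi in ((.014,.03),(.038,.06),(.07,.083),(.085,.11)):
            b=q[(q[:,2]>lo)&(q[:,2]<hi)]
            if len(b)>5: out.append((lo,len(b),((b.min(0)+b.max(0))/2)[:2].round(4).tolist(),np.ptp(b,0)[:2].round(3).tolist()))
        print(n,k,round(table,4),round(zm,4),*out,sep="\n   ")
E
```

```text
top
   jar
   0.001
   0.1063
   (0.014, 26, [0.4502, 0.1301], [0.056, 0.025])
   (0.038, 32, [0.4521, 0.1308], [0.06, 0.027])
   (0.07, 193, [0.4511, 0.1487], [0.059, 0.06])
   (0.085, 168, [0.4527, 0.1493], [0.042, 0.043])
top
   lid
   0.0009
   0.054
   (0.014, 234, [0.4807, -0.0402], [0.107, 0.056])
   (0.038, 63, [0.4872, -0.0394], [0.088, 0.026])
top
   l2
   0.0007
   0.053
   (0.014, 183, [0.5097, -0.0405], [0.102, 0.057])
   (0.038, 38, [0.5034, -0.0438], [0.092, 0.035])
top
   l3
   0.0004
   0.1044
   (0.014, 103, [0.5572, -0.154], [0.04, 0.039])
   (0.038, 11, [0.5571, -0.1554], [0.015, 0.012])
   (0.07, 66, [0.4762, -0.169], [0.018, 0.054])
   (0.085, 35, [0.4719, -0.17], [0.012, 0.028])
top
   closed
   0.0003
   0.1317
   (0.014, 19, [0.4887, -0.2897], [0.052, 0.046])
   (0.038, 17, [0.4954, -0.2872], [0.063, 0.041])
   (0.07, 48, [0.4953, -0.2987], [0.06, 0.057])
   (0.085, 231, [0.4952, -0.2976], [0.053, 0.052])
top
   green
   0.0005
   0.1064
   (0.014, 19, [0.4826, -0.1631], [0.116, 0.038])
   (0.07, 190, [0.4568, -0.169], [0.057, 0.06])
   (0.085, 163, [0.4571, -0.1685], [0.042, 0.042])
side
   jar
   0.0
   0.1031
   (0.014, 92, [0.455, 0.1272], [0.063, 0.03])
   (0.038, 137, [0.4547, 0.1299], [0.064, 0.033])
   (0.07, 160, [0.4551, 0.1367], [0.057, 0.047])
   (0.085, 167, [0.4555, 0.1421], [0.043, 0.041])
side
   lid
   -0.0012
   0.1039
   (0.014, 239, [0.4557, -0.0435], [0.054, 0.049])
   (0.038, 89, [0.4556, -0.039], [0.024, 0.03])
   (0.07, 11, [0.4606, -0.1576], [0.049, 0.015])
   (0.085, 120, [0.4592, -0.1656], [0.042, 0.029])
```

```bash
cat >> h.py <<'E'
def rel(target,yaw_y=(0,1)):
    s=sensors.read_state(); R=cv2.Rodrigues(np.array(s["orientation"],float))[0]
    z=np.array([0,0,-1.]); y=np.array([*yaw_y,0.]); x=np.cross(y,z); T=np.stack([x,y,z],1)
    return (R.T@(np.array(target)-s["tool_pos"])*1000).round(1), cv2.Rodrigues(R.T@T)[0].ravel().round(3)
E
python3 -c "
from h import *
print(rel((.456,-.04,.22)))"
```

```text
(array([-442.5, -532.1,   25.1]), array([-0.002, -0.001, -0.347]))
```

```bash
python3 -m pendant '[-442,-532,25,0,0,-0.347,60,-442,-532,25,0,0,-0.347,60,-442,-532,25,0,0,-0.347,60,-442,-532,25,0,0,-0.347,60,-442,-532,25,0,0,-0.347,60,-442,-532,25,0,0,-0.347,60,-442,-532,25,0,0,-0.347,60,-442,-532,25,0,0,-0.347,60,-442,-532,25,0,0,-0.347,60,-442,-532,25,0,0,-0.347,60,-442,-532,25,0,0,-0.347,60,-442,-532,25,0,0,-0.347,60]' 60
python3 - <<'E'
from h import *
s=sensors.read_state(); c=imaging.get_calibration("wrist"); p,d=imaging.get_image("wrist")
cv2.imwrite("pics/w1.png",p[...,::-1]); np.savez("w1.npz",p=p,d=d,**{k:c[k] for k in c})
R,t=Rt(c); print((-R.T@t).round(3), s["tool_pos"],s["orientation"],s["ft_force"])
W=cloud(d,c); m=(W[...,2]>.038)&(W[...,2]<.07)&(abs(W[...,0]-.456)<.05)&(abs(W[...,1]+.04)<.05)
q=W[m]; print(m.sum(), np.argwhere(m).mean(0), (q.min(0)+q.max(0))/2, np.ptp(q,0), rel((.456,-.04,.04)))
E
```

```text
clock: 1.6
tool_pos: [0.4563, -0.0425, 0.22]
orientation: [-0.009, -3.141, 0.0]
ft_force: [-0.5, 0.6, 0.2]
grip_width: 0.06
grip_force: 0.0
[ 0.372 -0.041  0.349] [ 0.45625293 -0.04251208  0.21999848] [-8.58504213e-03 -3.14086986e+00  2.21916026e-04] [-0.53676456  0.62257739  0.22407102]
459 [176.56862745 258.94989107] [ 0.45467784 -0.03842084  0.045062  ] [0.02562828 0.02417618 0.01394628] (array([ -0.3,   1.1, 179.8]), array([ 0.   , -0.001, -0.004]))
```

View pics/w1.png

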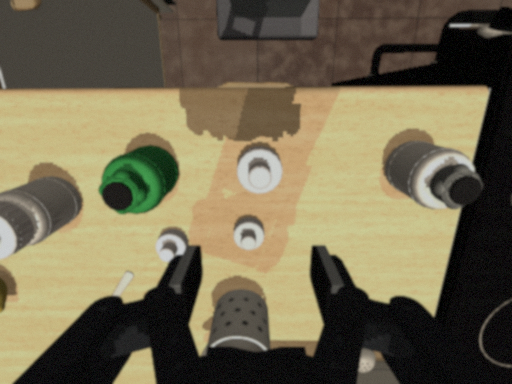

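The wrist view shows the large lid's knob at (259,176), ahead of the fingers. The jar is at right (430,175), and the mug is below the fingers at (240,330) but farther off in x. The depth points put the lid at (0.455,-0.039).

```bash
python3 -m pendant '[1.3,3.5,60,0,0,0,56,1.3,3.5,120,0,0,0,56,1.3,3.5,150,0,0,0,56,1.3,3.5,150,0,0,0,56]'
python3 - <<'E'
from h import *
s=sensors.read_state(); c=imaging.get_calibration("wrist"); p,d=imaging.get_image("wrist")
cv2.imwrite("pics/w2.png",p[...,::-1]); print(s["tool_pos"],s["ft_force"])
W=cloud(d,c); B=(abs(W[...,0]-.456)<.04)&(abs(W[...,1]+.04)<.04)
for lo,hi in((.018,.03),(.03,.045),(.046,.06)):
    q=W[B&(W[...,2]>lo)&(W[...,2]<hi)]; print(lo,len(q),(q.min(0)+q.max(0))/2,np.ptp(q,0),np.median(q,0))
f=np.load("w1.npz"); W=cloud(f["d"],f)
B=(abs(W[...,0]-.453)<.05)&(abs(W[...,1]-.148)<.05)
for lo,hi in((.072,.08),(.083,.094),(.094,.101),(.1,.11)):
    q=W[B&(W[...,2]>lo)&(W[...,2]<hi)]; print(lo,len(q),(q.min(0)+q.max(0))/2,np.ptp(q,0),np.median(q,0))
E
```

```text
clock: 2.15
tool_pos: [0.4519, -0.0338, 0.068]
orientation: [0.003, -3.135, -0.004]
ft_force: [-0.2, 1.3, -0.0]
grip_width: 0.056
grip_force: 0.0
[ 0.45193348 -0.03379629  0.06795027] [-0.18385708  1.28633654 -0.01657245]
0.018 2949 [ 0.45236377 -0.03804291  0.02398805] [0.0499181  0.05342426 0.01191933] [ 0.44366979 -0.03744672  0.0246468 ]
0.03 392 [ 0.4481139  -0.03788487  0.03750817] [0.0137033  0.02535604 0.01497672] [ 0.44334461 -0.03774101  0.03806269]
0.046 1394 [ 0.45432302 -0.03324038  0.05301264] [0.02608192 0.05636503 0.01393546] [ 0.45288706 -0.03817314  0.05006685]
0.072 1195 [0.45352461 0.14610669 0.07595532] [0.05900068 0.05512416 0.00786323] [0.44392839 0.13407046 0.07516457]
0.083 327 [0.45313815 0.14693497 0.08851205] [0.04381494 0.04208426 0.01095199] [0.44510474 0.13467853 0.09053039]
0.094 581 [0.45352014 0.14745012 0.09747395] [0.04147017 0.04040023 0.00686857] [0.44785063 0.1385013  0.09702439]
0.1 727 [0.45385902 0.14866219 0.10279321] [0.02797555 0.02889641 0.00546324] [0.45304635 0.14757203 0.10316496]
```

View pics/w2.png

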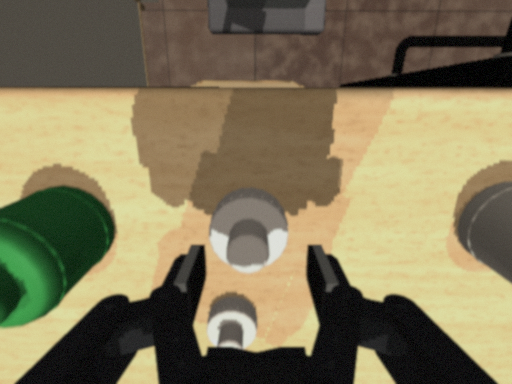

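The wrist view shows the knob (247,243) between the fingers (195,270) and (318,270), slightly to the left of centre. The small lid (232,325) stays clear beyond them. I'll let the arm settle and read the offset.

```bash
python3 -m pendant '[0,0,0,0,0,0,56,0,0,0,0,0,0,56]'; python3 -c "
from h import *
print(rel((.4535,-.038,.041)))"
```

```text
clock: 2.45
tool_pos: [0.4558, -0.036, 0.0721]
orientation: [-0.001, 3.138, -0.002]
ft_force: [-0.0, 0.5, 1.0]
grip_width: 0.0559
grip_force: 0.0
(array([ 2.4, -2. , 31.1]), array([-0.001,  0.003,  0.001]))
```

```bash
python3 -m pendant '[1.5,-2,10,0,0,0,50,1.5,-2,20,0,0,0,50,1.5,-2,28,0,0,0,50,1.5,-2,28,0,0,0,50,1.5,-2,28,0,0,0,50]'; python3 -c "
from h import *
print(rel((.4535,-.038,.041)))"
```

```text
clock: 3.08
tool_pos: [0.4531, -0.0378, 0.0423]
orientation: [0.0, -3.142, -0.0]
ft_force: [-0.0, 0.3, 0.0]
grip_width: 0.0503
grip_force: 0.0
(array([-0.4, -0.2,  1.3]), array([ 0., -0.,  0.]))
```

```bash
python3 -m pendant '[0,0,2,0,0,0,40,0,0,2,0,0,0,24,0,0,2,0,0,0,20,0,0,2,0,0,0,20,0,0,2,0,0,0,20,0,0,2,0,0,0,20,0,0,2,0,0,0,20]' 90
python3 -m pendant '[0,0,-20,0,0,0,20,0,0,-60,0,0,0,20,0,0,-110,0,0,0,20,0,0,-110,0,0,0,20,0,0,-110,0,0,0,20]'
python3 - <<'E'
from h import *
s=sensors.read_state();print(s["ft_force"])
p,d=imaging.get_image("wrist"); c=imaging.get_calibration("wrist")
cv2.imwrite("pics/w3.png",p[...,::-1]); W=cloud(d,c)
R=cv2.Rodrigues(np.array(s["orientation"],float))[0]; 
Q=(W-s["tool_pos"])@R*1000  # tool frame mm
m=(abs(Q[...,0])<35)&(abs(Q[...,1])<35)&(Q[...,2]>12)&(Q[...,2]<50)
q=Q[m]; print(len(q),q.min(0),q.max(0),(q.min(0)+q.max(0))/2)
for n in("side","top"):
    p,d=imaging.get_image(n); cv2.imwrite(f"pics/{n}3.png",p[...,::-1])
E
```

```text
clock: 3.95
tool_pos: [0.4534, -0.0379, 0.0408]
orientation: [-0.0, 3.141, -0.0]
ft_force: [-1.4, -0.2, 5.1]
grip_width: 0.0233
grip_force: 88.6
clock: 4.58
tool_pos: [0.4523, -0.0375, 0.1494]
orientation: [0.0, -3.14, -0.001]
ft_force: [0.1, 0.7, -1.1]
grip_width: 0.0232
grip_force: 88.2
[ 0.05218701  0.66122391 -1.10148964]
3258 [ -0.02978128 -25.82909068  12.01197537] [26.93514403 27.71077277 41.23709812] [13.45268138  0.94084105 26.62453674]
```

View pics/w3.png

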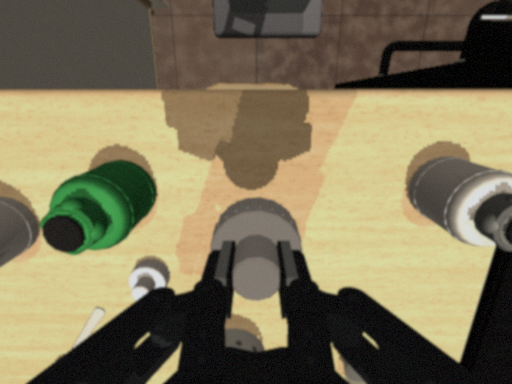

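The lid is gripped centrally and lifted, about 41 mm from rim to TCP. The open jar is at right, with its neck at (500,215). I'll move partway and measure the jar from nearby.

```bash
python3 -m pendant '[0,50,-35,0,0,0,20,0,90,-35,0,0,0,20,0,120,-35,0,0,0,20,0,120,-35,0,0,0,20,0,120,-35,0,0,0,20]'
python3 - <<'E'
from h import *
s=sensors.read_state(); c=imaging.get_calibration("wrist"); p,d=imaging.get_image("wrist")
print(s["tool_pos"]); cv2.imwrite("pics/w4.png",p[...,::-1]); W=cloud(d,c)
B=(abs(W[...,0]-.453)<.04)&(abs(W[...,1]-.148)<.04)
for lo,hi in((.06,.07),(.072,.08),(.083,.092),(.094,.101),(.1,.11)):
    q=W[B&(W[...,2]>lo)&(W[...,2]<hi)]; print(lo,len(q),(q.min(0)+q.max(0))/2,np.ptp(q,0))
    try: print(circ(q[:,:2]))
    except Exception as e: print(e)
E
```

```text
clock: 5.35
tool_pos: [0.4526, 0.0818, 0.1844]
orientation: [0.0, -3.14, 0.0]
ft_force: [0.1, -0.8, 0.5]
grip_width: 0.0231
grip_force: 88.5
[0.45257222 0.08183228 0.18440557]
0.06 460 [0.45221823 0.14812204 0.06562995] [0.06173912 0.06374817 0.00873095]
(array([0.4534891 , 0.14865861]), np.float64(0.031165275610398453))
0.072 1336 [0.4529338  0.14842073 0.07598608] [0.05786296 0.05828109 0.00796719]
(array([0.45383087, 0.14872338]), np.float64(0.02464724326683446))
0.083 155 [0.45249641 0.14862505 0.08751481] [0.04273294 0.044708   0.00893406]
(array([0.45392671, 0.14914534]), np.float64(0.019891283387921975))
0.094 683 [0.45308651 0.14843198 0.097507  ] [0.04252162 0.04118531 0.00698353]
(array([0.45392373, 0.14911495]), np.float64(0.01682905034606581))
0.1 894 [0.45339721 0.14873427 0.10279037] [0.02749843 0.02762438 0.00501822]
(array([0.4530463 , 0.14848695]), np.float64(0.009814248111395703))
```

View pics/w4.png

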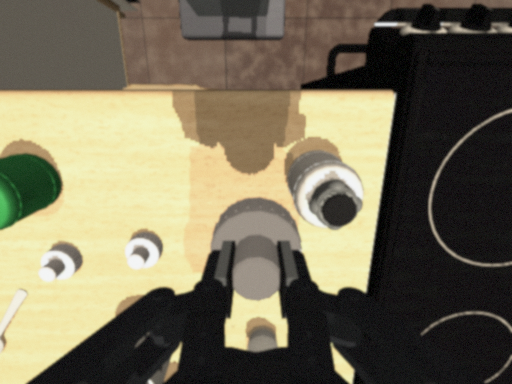

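The jar is at (0.4533, 0.1486). It shows at (325,190) in the picture, with its seal at (338,210).

```bash
python3 -m pendant '[-0.7,40,0,0,0,0,20,-0.7,66.8,0,0,0,0,20,-0.7,66.8,20,0,0,0,20,-0.7,66.8,28,0,0,0,20,-0.7,66.8,28,0,0,0,20,-0.7,66.8,28,0,0,0,20,-0.7,66.8,28,0,0,0,20]'
python3 - <<'E'
from h import *
print(rel((.4533,.1486,.145)), sensors.read_state()["ft_force"])
for n in("side","top"):
    p,d=imaging.get_image(n); cv2.imwrite(f"pics/{n}5.png",p[...,::-1]); W=cloud(d,imaging.get_calibration(n))
    B=(abs(W[...,0]-.453)<.045)&(abs(W[...,1]-.148)<.045)
    for lo,hi in((.03,.07),(.118,.138)):
        q=W[B&(W[...,2]>lo)&(W[...,2]<hi)]
        if len(q)>10: print(n,lo,len(q),q.min(0),q.max(0))
p=cv2.imread("pics/side5.png")[60:180,120:260]; cv2.imwrite("pics/side5c.png",cv2.resize(p,None,fx=5,fy=5,interpolation=2))
E
```

```text
clock: 6.28
tool_pos: [0.4541, 0.1488, 0.158]
orientation: [0.0, 3.14, 0.0]
ft_force: [1.0, 0.9, -1.6]
grip_width: 0.0232
grip_force: 88.5
(array([ 0.8, -0.2, 13. ]), array([ 0.   ,  0.001, -0.   ])) [ 1.03824516  0.8697866  -1.59274254]
side 0.03 269 [0.4228529  0.11273354 0.03000676] [0.48720479 0.16119862 0.06982901]
side 0.118 130 [0.43005351 0.11698928 0.11814313] [0.48353325 0.16619482 0.1378535 ]
top 0.03 79 [0.42141822 0.11737283 0.03016237] [0.48371266 0.16677833 0.06999027]
top 0.118 16 [0.42801725 0.12647843 0.11804053] [0.47952134 0.15152391 0.13745719]
```

View pics/side5c.png

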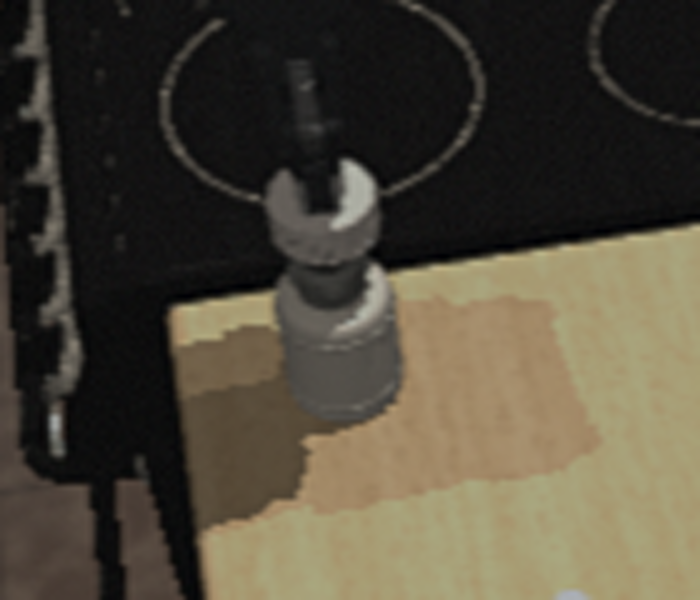

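The side view shows the lid upright over the neck, and it may sit about 1 mm too far in +x. I'll trim that and come down to just above the neck.

```bash
python3 -m pendant '[0.6,0,0,0,0,0,20,0.6,0,5,0,0,0,20,0.6,0,10,0,0,0,20,0.6,0,12,0,0,0,20,0.6,0,12,0,0,0,20,0.6,0,12,0,0,0,20]'
python3 -m pendant '[0,0,2,0,0,0,20,0,0,3,0,0,0,20,0,0,4,0,0,0,20,0,0,5,0,0,0,20,0,0,6,0,0,0,20,0,0,6,0,0,0,20]'; python3 -c "
from h import *
print(rel((.4533,.1486,.135)))"
```

```text
clock: 7.12
tool_pos: [0.4532, 0.1491, 0.1454]
orientation: [-0.0, 3.141, 0.0]
ft_force: [-1.5, -0.0, -0.4]
grip_width: 0.0231
grip_force: 88.5
clock: 7.88
tool_pos: [0.453, 0.1491, 0.1392]
orientation: [0.0, -3.141, 0.0]
ft_force: [-0.1, 0.4, -1.1]
grip_width: 0.023
grip_force: 88.5
(array([-0.3, -0.5,  4.2]), array([-0., -0.,  0.]))
```

```bash
python3 -m pendant '[0,-0.2,1,0,0,0,20,0,-0.2,2,0,0,0,20,0,-0.2,2,0,0,0,20,0,-0.2,2,0,0,0,20]'
python3 -m pendant '[0,0,1,0,0,0,20,0,0,1,0,0,0,20,0,0,1,0,0,0,20]'
```

```text
clock: 8.38
tool_pos: [0.4531, 0.1489, 0.1373]
orientation: [-0.0, 3.142, -0.0]
ft_force: [0.5, -0.4, -2.0]
grip_width: 0.0232
grip_force: 88.5
clock: 8.75
tool_pos: [0.4531, 0.1489, 0.1363]
orientation: [-0.0, 3.142, 0.0]
ft_force: [-0.2, -0.1, 0.2]
grip_width: 0.0232
grip_force: 88.5
```

```bash
python3 -m pendant '[0,0,1,0,0,0,20,0,0,1,0,0,0,20,0,0,1,0,0,0,20]'
python3 -m pendant '[0,0,0.5,0,0,0,20,0,0,0.5,0,0,0,20,0,0,0.5,0,0,0,20]'
```

```text
clock: 9.12
tool_pos: [0.4531, 0.1489, 0.1353]
orientation: [-0.0, 3.142, -0.0]
ft_force: [0.6, 0.2, -1.0]
grip_width: 0.0233
grip_force: 88.5
clock: 9.5
tool_pos: [0.453, 0.1489, 0.1348]
orientation: [0.0, -3.141, 0.0]
ft_force: [-0.3, 0.1, -0.1]
grip_width: 0.0231
grip_force: 88.6
```

```bash
python3 -m pendant '[0,0,0.5,0,0,0,20,0,0,0.5,0,0,0,20,0,0,0.5,0,0,0,20]'
python3 -m pendant '[0,0,0.5,0,0,0,20,0,0,0.5,0,0,0,20]'; python3 -m pendant '[0,0,0,0,0,0,20]'|grep -E "tool|ft"
```

```text
clock: 9.88
tool_pos: [0.453, 0.1488, 0.1343]
orientation: [0.0, -3.141, 0.0]
ft_force: [-1.1, -0.7, 0.9]
grip_width: 0.0233
grip_force: 88.7
clock: 10.12
tool_pos: [0.4531, 0.1487, 0.134]
orientation: [0.0, -3.142, 0.001]
ft_force: [-2.3, -1.3, 2.7]
grip_width: 0.0231
grip_force: 89.0
tool_pos: [0.4531, 0.1488, 0.1339]
ft_force: [-3.4, -2.3, 3.7]
```

Contact is felt at about 3 N, with the rim on the catches. I'll ease the slight side force and pause there.

```bash
python3 -m pendant '[0.4,-0.3,0,0,0,0,20,0.4,-0.3,0,0,0,0,20,0.4,-0.3,0,0,0,0,20]'; python3 -m pendant '[0,0,0,0,0,0,20,0,0,0,0,0,0,20]'; python3 -m pendant '[0,0,0,0,0,0,20,0,0,0,0,0,0,20,0,0,0,0,0,0,20]'
```

```text
clock: 10.62
tool_pos: [0.4527, 0.1486, 0.1338]
orientation: [-0.0, 3.141, 0.0]
ft_force: [-3.2, -1.4, 2.3]
grip_width: 0.023
grip_force: 88.9
clock: 10.88
tool_pos: [0.4527, 0.1486, 0.1338]
orientation: [-0.0, 3.142, 0.0]
ft_force: [-1.7, -0.6, 2.9]
grip_width: 0.0231
grip_force: 88.9
clock: 11.25
tool_pos: [0.4527, 0.1486, 0.1338]
orientation: [0.0, -3.142, -0.0]
ft_force: [-1.6, -0.6, 1.9]
grip_width: 0.0229
grip_force: 88.9
```

```bash
python3 -m pendant '[0.2,0,1,0,0,0,20,0.2,0,2,0,0,0,20,0.2,0,3,0,0,0,20,0.2,0,4,0,0,0,20]' 110
python3 -m pendant '[0,0,1,0,0,0,20,0,0,2,0,0,0,20,0,0,3,0,0,0,20]'
python3 -m pendant '[0,0,1.5,0,0,0,20,0,0,3,0,0,0,20,0,0,3,0,0,0,20]'
python3 -m pendant '[0,0,1,0,0,0,20,0,0,2,0,0,0,20,0,0,2,0,0,0,20]'
```

```text
clock: 11.75
tool_pos: [0.4532, 0.1487, 0.131]
orientation: [-0.0, 3.14, 0.0]
ft_force: [-3.0, -0.4, 9.3]
grip_width: 0.0227
grip_force: 108.1
clock: 12.12
tool_pos: [0.4525, 0.1486, 0.1268]
orientation: [-0.0, 3.141, 0.0]
ft_force: [-1.0, -1.1, 1.3]
grip_width: 0.0227
grip_force: 107.8
clock: 12.5
tool_pos: [0.4516, 0.1485, 0.1227]
orientation: [0.0, -3.14, -0.0]
ft_force: [-0.5, 0.1, -6.4]
grip_width: 0.0228
grip_force: 108.1
clock: 12.88
tool_pos: [0.4526, 0.1486, 0.1221]
orientation: [-0.0, 3.141, 0.0]
ft_force: [-2.2, -0.6, 0.5]
grip_width: 0.0226
grip_force: 108.5
```

The force rose to 9 N and then dropped, so the lid has clicked on. I'll press on to home.

```bash
python3 -m pendant '[0,0,1,0,0,0,20,0,0,1.5,0,0,0,20,0,0,1.5,0,0,0,20]'
python3 -m pendant '[0,0,1,0,0,0,20,0,0,1.5,0,0,0,20,0,0,1.5,0,0,0,20]'
python3 -m pendant '[0,0,1,0,0,0,20,0,0,1,0,0,0,20,0,0,1,0,0,0,20]'
```

```text
clock: 13.25
tool_pos: [0.4532, 0.1487, 0.1215]
orientation: [-0.0, 3.14, 0.0]
ft_force: [-4.3, -0.6, 7.0]
grip_width: 0.0223
grip_force: 109.2
clock: 13.62
tool_pos: [0.4535, 0.1487, 0.1206]
orientation: [-0.001, 3.14, 0.0]
ft_force: [-4.6, -0.3, 9.7]
grip_width: 0.0226
grip_force: 109.6
clock: 14.0
tool_pos: [0.4537, 0.1487, 0.12]
orientation: [-0.001, 3.139, 0.0]
ft_force: [-5.1, -1.8, 12.7]
grip_width: 0.023
grip_force: 109.9
```

```bash
python3 -m pendant '[0.3,0,1,0,0,0,20,0.5,0,2,0,0,0,20,0.5,0,2,0,0,0,20]'
python3 -m pendant '[0.5,0,1,0,0,0,20,0.5,0,1,0,0,0,20,0.5,0,1,0,0,0,20]'
```

```text
clock: 14.38
tool_pos: [0.4543, 0.1488, 0.1197]
orientation: [-0.001, 3.137, 0.0]
ft_force: [-8.3, -1.0, 22.3]
grip_width: 0.0231
grip_force: 111.3
clock: 14.75
tool_pos: [0.4544, 0.1488, 0.1196]
orientation: [-0.001, 3.136, 0.0]
ft_force: [-9.3, -1.4, 26.2]
grip_width: 0.0228
grip_force: 111.9
```

The force now climbs without any travel, so the lid is home. I'll trim the side force, settle and check.

```bash
python3 -m pendant '[0.6,0,-0.2,0,0,0,20,1.2,0,-0.2,0,0,0,20,1.2,0,-0.2,0,0,0,20,1.2,0,-0.2,0,0,0,20,1.2,0,-0.2,0,0,0,20,1.2,0,-0.2,0,0,0,20]'
python3 - <<'E'
from h import *
p,d=imaging.get_image("side"); W=cloud(d,imaging.get_calibration("side"))
B=(abs(W[...,0]-.453)<.045)&(abs(W[...,1]-.148)<.045)
for lo,hi in((.03,.07),(.08,.1)):
    q=W[B&(W[...,2]>lo)&(W[...,2]<hi)]; print(lo,q.min(0),q.max(0))
cv2.imwrite("pics/side6c.png",cv2.resize(p[60:180,120:260,::-1],None,fx=5,fy=5,interpolation=2))
print(sensors.read_state()["ft_force"])
E
```

```text
clock: 15.5
tool_pos: [0.4531, 0.1488, 0.1194]
orientation: [-0.001, 3.136, 0.0]
ft_force: [-7.1, -1.0, 23.0]
grip_width: 0.0228
grip_force: 111.4
0.03 [0.42335684 0.11255443 0.03003729] [0.48742762 0.15181956 0.06980875]
0.08 [0.42892103 0.11806707 0.08027031] [0.4828572  0.17006677 0.09995944]
[-7.91398153 -1.12273268 23.1930339 ]
```

View pics/side6c.png

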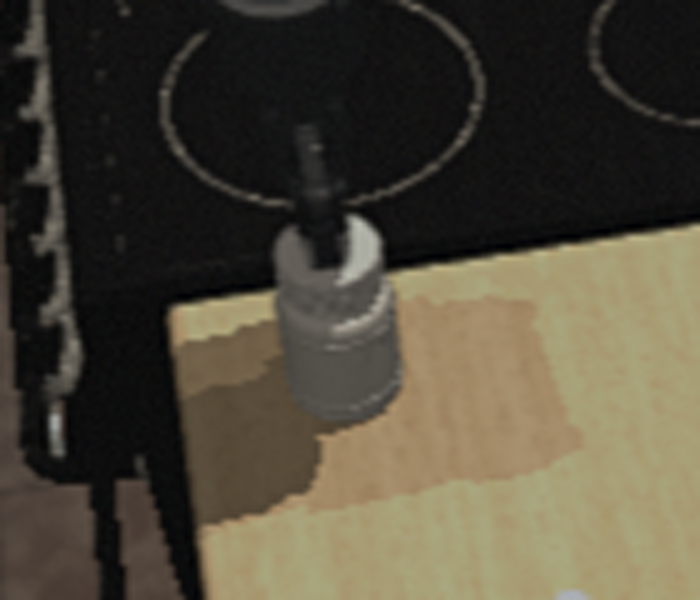

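The side view shows the lid down on the shoulder (around 330,290), the jar upright where it was, and a steady push of 23 N.

```bash
python3 -c "
from station import order
print(order.finish_job())"
```

```text
the job is handed in; nothing more can be done
None
```

The job is handed in: the largest lid was rested on the open jar's catches for about 1 s, clicked on and pressed home, and is still gripped and held down at about 23 N, with the jar upright within about a millimetre of where it stood.

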